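Hang a wet-painted flange in the stop notch of the curing rail

ROBOT

A 7-joint arm with a two-finger parallel gripper is mounted at the origin on the work surface. World frame = base frame: x ahead of the robot, y to its left, z up, the work surface at z = 0. Lengths are in m, angles in rad, forces in N, time in s.
With the tool pointing down it reaches from about 0.425 to 0.875 m from the base axis. Payload 4.7 kg.
Tool frame: the origin (TCP) lies on the centre line of the jaws, within the pads' length; the fingertips stand 14 mm ahead of it and the grasp point (between the pads) lies 5 mm behind it; z points along the fingers, x is the direction in which the jaws open and shut, and the axes are right-handed (so a half turn about z gives the same grasp; the last joint's range is limited). The gripper opens to 87 mm and grips with 3 to 60 N. Pads are 19 mm wide; open, the fingers measure 117 mm over their backs; the gripper's body (75 mm by 190 mm) begins 51 mm behind the grasp point.
Start: joints at [1.356, 0.321, -0.07, 1.45, 0.023, 1.371, -0.057], TCP at [0.147, -0.633, 0.237] pointing down, gripper open.
Joint ranges: [-2.86, 2.86], [-0.3, 2.09], [-1.38, 1.24], [0.06, 2.45], [-1.56, 4.7], [0.09, 2.05], [-2.69, 2.69]. Speed limits (rad/s): [2.57, 2.57, 3.14, 3.14, 3.14, 3.14, 3.14].

INTERFACE

Orientations are given as a rotation vector (axis times angle).
In Python, from bench import ctrl gives the robot as it stands.
- The arm moves only by the tool drive_tool, never from a script. Its argument "rows" is a list that holds one entry, the list of rows, each a list of 5 numbers: the shift along the tool's x, y, z scaled (see below), then the turn about the tool's z scaled (see below), then the closure in counts, from 0 (fully open) to 255 (shut). In form: [[[dx, dy, dz, spin, jaw], ...]]. A call has 1 to 20 rows; each row is the pose to reach, as a shift and turn from the pose commanded when the call began, along the tool's axes at that moment, turning the shorter way round; what a row does not reach only later rows make up. The controller multiplies each number of a shift by 300 mm and each number of a turn by pi rad. A row lasts 1/8 s, in which the tool goes at most 62.5 mm and 10.7 degrees, less where a joint would pass 70% of its speed; a pose out of reach is approached as far as the arm can. A call with a number of a shift or a turn outside -1 to 1 is refused whole. A call with a gripper value outside its range is refused whole. The fingers move at their own pace and stop on an object; "grip_force" is the grip in N (left out, the last holds). Time passes only in rows, so rows that repeat a pose let the fingers close. It gives the time, the measured TCP pose, the force and the opening at its end, in the units of the state.
- ctrl.get_state(): the state, without advancing time (a new reading comes with each control period).
- ctrl.get_image(name): name is "side" or "top"; returns a dict with "img" (420x560x3 uint8, blue, green, red), "camera_matrix" (3x3 intrinsics, pixels), "R" (3x3) and "t" (3): a world point X has camera coordinates R X + t. Camera axes: x right, y down, z forward; pixel columns grow to the right and rows downward; lengths in m; the calibration is good to about 2 mm. A picture is of the moment at which its call begins. There is no depth.
- ctrl.close_job(): hands the job in, once; it reports no verdict.
The state is a dict: "time": time; "joint_positions": joint angles; "qd": joint speeds; "joint_torque": joint torques, N m; "position": TCP position; "tool_rot": TCP orientation; "ft_force": force on the tool from outside, world axes, zero at the start; "torque": the same for the moment, N m; "grip_width": opening from 0.0 (shut) to 1.0 (fully open).
Only numpy, scipy, OpenCV 4.12 (cv2) and the standard library are available. Lean on these libraries where they do the work, as an engineer would, in place of code of your own. Each camera call takes 0.05 s, during which the arm holds its last target.

TASK

Take the freshly sprayed red flange off the spray stand by its hanger, hook it over the anti-jump lip of the curing rail between the two parts already parked there, and let it down behind the lip. Keep hold and slide it along the green wear strip, pressing only lightly, until you feel its tongue come over the stop notch, then let it down under control until it is fully seated and hangs plumb on its own. The paint is wet: touch only the hanger, let the flange touch nothing, do not drop or force it, and leave the parked parts alone.

Things in the scene. Friction and masses are not known exactly. Their poses are not given: they have to be found in the camera images.
- hanger: Steel paint hanger, rigid with the red flange, 0.4-0.65 kg in all. Origin: underside of its tongue, the foot it rests on; z up. Tongue 6 mm (x) by 16 mm (y). Crown over it z 26-34 mm, running in -x to a long leg (x -24 to -18, y +-8, z 34 to -82 mm): the hook is open to +x. At the leg's foot a pin (z -78 mm) runs in +x through the flange's bore to x 27 mm. Balanced under the tongue
- grip (a point): Grip point on the hanger, 58 mm above its origin: the middle of the black upright grip block, 14 by 14 mm, z 34-80 mm of the hanger, straight above the tongue. Axes as the hanger's. Grip here from above, fingers on the +-y faces
- flange: Wet red pipe flange carried by the hanger: 80 mm disc, 14 mm thick, with a 9 mm hub on +x, axis along the hanger's x. Origin: the disc's centre, 92 mm below the hanger's origin and 2 mm in +x. It fills hanger x -5 to 18, y +-40, z -132 to -52 mm
- stand: Fixed spray stand. Origin on the bench under the hanger's tongue. A post at x = 75 mm carries a level arm to x = -10 mm, 26 mm wide, z 190-200 mm; a 5 mm high ridge stands at its free end (x -10 to -6). The tongue rests on the arm behind it, hanger and stand axes parallel within 0.1 rad. To take it off: lift 10 to 25 mm, then 60 mm in the hanger's -x
- rail: Fixed aluminium channel rail along its y, 500 mm long. Origin on the bench under its middle, z up, robot side -x. Channel: outside x +-11, inside x +-7, underside z 198 mm; anti-jump lip on -x, top z 224; back wall on +x, top z 230. Posts at y +-235, drip tray below to z 16, lamp behind (x over 110, top z 145). Hang from the -x side, hanger axes parallel to the rail's
- strip_top (a point): Point on the rail's axis, 210 mm up, at the level of the running surface of the green wear strip lying in the channel; axes as the rail's. A tongue on the strip has the hanger's origin at this height. Slides with ordinary friction. All is rigid: force builds up within a millimetre of overtravel, and over 25 N is too much
- search_mid (a point): Middle of the stretch of strip holding the one stop notch, at the notch's bottom level (8 mm below the strip's top; a seated hanger's origin is at this height). The notch, 19 mm long in y, is a break in the green strip; its middle lies anywhere within 40 mm of this point along y. Its place is not measured: look, or slide and feel the support end
- parked_a: Finished grey flange on a like hanger (same shape and origin), loose, tongue on the strip, 150-175 mm from the rail's middle to one side
- parked_b: Finished green flange on a like hanger (same shape and origin), loose, tongue on the strip, 150-175 mm from the rail's middle to the other side
Things that resemble listed ones, but are neither listed nor needed, are in the scene too. Leave any white look-alike of the stand alone.

How it is judged:
By the outcome, as a careful person would: the job done as asked, in the order asked, and still so for the second after the job is handed in, with the robot touching nothing.
It also fails if it takes over 72 s, if anything falls off the work surface, if the arm or the gripper's body presses on something with over 40 N, if the wrist force passes 120 N, or if a joint passes its speed limit or range.

## Working session

There is one attempt and no reset: what is moved stays moved. The work goes in short steps, Python scripts to look and compute and a tool call to move; the robot and the scene stay as the last step left them, time stands still between calls to the robot, and variables do not carry over. Pictures are saved under pics/ and viewed, and the job is handed in when it is done.

Besides the shell and the picture viewer there is one more tool, called after ">>>" by a JSON object that holds its "method" and its "body", one argument or row to a line. drive_tool: Moves the arm, as the interface text tells. Its arguments: {"type":"object","properties":{"rows":{"type":"array"},"grip_force":{"type":"number"}},"required":["rows"]}

```bash
mkdir -p pics; ls; cat > look.py <<'E'
import cv2,sys
from bench import ctrl
import pickle
def snap(tag):
    d={}
    for n in("side","top"):
        g=ctrl.get_image(n); d[n]=g; cv2.imwrite(f"pics/{tag}_{n}.png",g["img"])
    pickle.dump(d,open(f"pics/{tag}.pkl","wb")); return d
E
python3 - <<'E'
from look import *
d=snap("a")
for n in d:
    print(n,d[n]["camera_matrix"].tolist(),d[n]["R"],d[n]["t"])
print(ctrl.get_state())
E
```

```text
pics
side [[535.1870108551102, 0.0, 284.3765367538347], [0.0, 535.1870108551102, 193.33651203382263], [0.0, 0.0, 1.0]] [[-0.71834334 -0.69560432 -0.01083828]
 [-0.43085605  0.45706437 -0.77811003]
 [ 0.5462105  -0.55428042 -0.62803448]] [0.34616803 0.32584445 1.02975964]
top [[437.60147800750343, 0.0, 276.7966895261552], [0.0, 437.60147800750343, 214.45297732458064], [0.0, 0.0, 1.0]] [[-0.02860385 -0.99901139 -0.03403019]
 [-0.98350592  0.03421003 -0.17761133]
 [ 0.17859992  0.02838853 -0.98351216]] [0.03258154 0.50116066 0.96565675]
{'time': 0.1, 'joint_positions': array([ 1.35610459,  0.32174208, -0.07004819,  1.45158144,  0.02258928,
        1.37078515, -0.05693611]), 'qd': array([-6.17660332e-04, -2.73611344e-03,  2.10806205e-04, -2.65965692e-03,
       -4.18982761e-04, -5.85375749e-04,  2.64985217e-05]), 'joint_torque': array([ 7.85906559e-04, -4.92570913e+01, -4.05835602e-01, -3.13398778e+01,
       -6.43277331e-02,  3.94712971e-02,  6.31667535e-05]), 'position': array([ 0.14724723, -0.63260964,  0.23556071]), 'tool_rot': array([-2.45966498e+00,  1.95278482e+00,  2.21738809e-03]), 'ft_force': array([ 0.3376558 ,  0.29636403, -0.21928521]), 'torque': array([-0.06694105,  0.04172102, -0.01478871]), 'grip_width': 1.0017275088726627}
```

View pics/a_side.png

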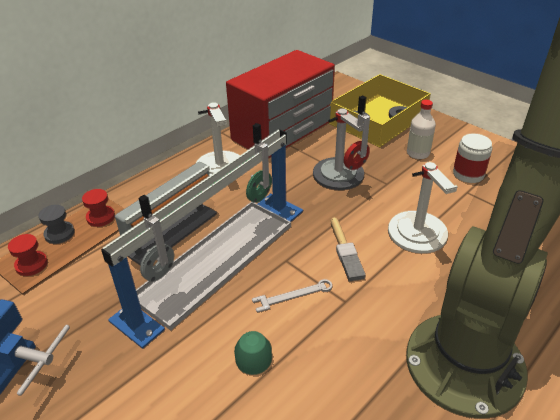

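View pics/a_top.png

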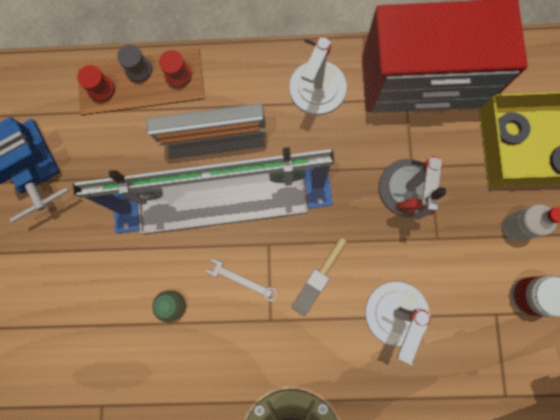

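Side view: rail at left with grey (155,255) and green (260,185) parked parts; stand with red flange at (355,150). Top view: rail (80,188)-(330,155), stand/hanger near (420,185). Zooming in.

```bash
python3 - <<'E'
import cv2,pickle
d=pickle.load(open("pics/a.pkl","rb"))
t=d["top"]["img"]; s=d["side"]["img"]
def z(im,x0,y0,x1,y1,k,n): cv2.imwrite(f"pics/{n}.png",cv2.resize(im[y0:y1,x0:x1],None,fx=k,fy=k,interpolation=cv2.INTER_CUBIC))
z(t,70,140,340,240,2.9,"z_rail_top"); z(t,370,140,460,230,6,"z_stand_top")
z(s,95,120,305,345,2.6,"z_rail_side"); z(s,300,85,390,195,5.4,"z_stand_side")
E
```

```text
(no output)
```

View pics/z_rail_top.png

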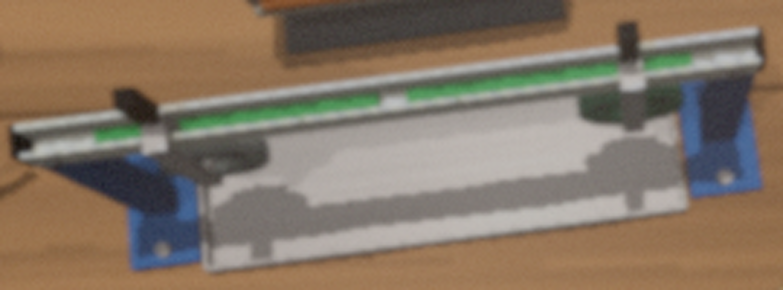

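View pics/z_stand_top.png

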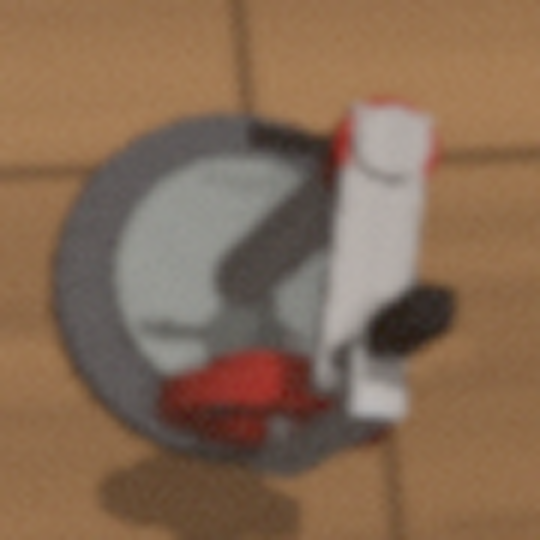

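View pics/z_rail_side.png

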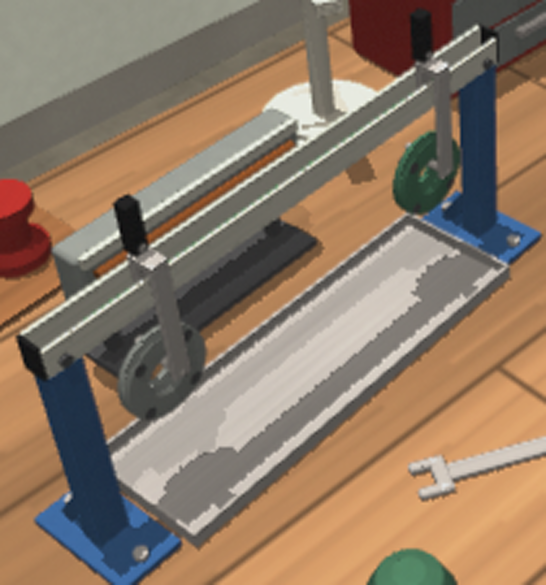

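View pics/z_stand_side.png

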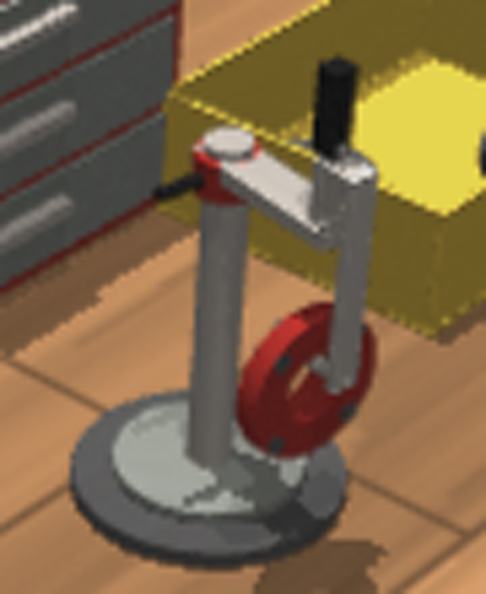

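```bash
python3 - <<'E'
import cv2,pickle,numpy as np
d=pickle.load(open("pics/a.pkl","rb"))
t=d["top"]["img"]; s=d["side"]["img"]
def z(im,x0,y0,w,h,k):
    c=cv2.resize(im[y0:y0+h,x0:x0+w],None,fx=k,fy=k,interpolation=cv2.INTER_NEAREST)
    for i in range(0,w,10): cv2.putText(c,str(x0+i),(i*k,8),0,.3,(255,255,0)); cv2.line(c,(i*k,0),(i*k,4),(255,255,0),1); 
    for i in range(0,h,10): cv2.putText(c,str(y0+i),(0,i*k+8),0,.3,(255,255,0)); cv2.line(c,(0,i*k),(6,i*k),(0,255,255),1)
    return c
a=np.hstack([z(t,70,165,38,50,10),z(t,303,140,38,50,10)]); cv2.imwrite("pics/m1.png",a)
a=np.hstack([z(s,100,230,38,56,10),z(s,265,125,38,56,10)]); cv2.imwrite("pics/m2.png",a)
a=np.hstack([z(s,335,90,38,56,10),z(t,415,155,38,56,10)]); cv2.imwrite("pics/m3.png",a)
E
```

```text
(no output)
```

View pics/m1.png

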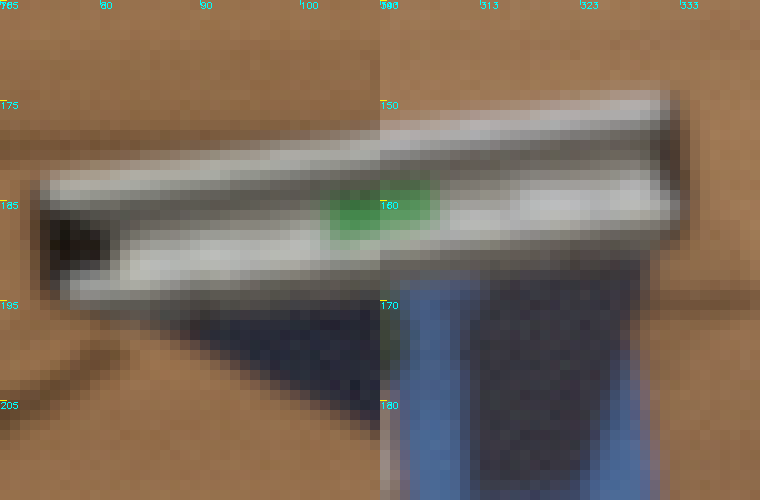

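View pics/m2.png

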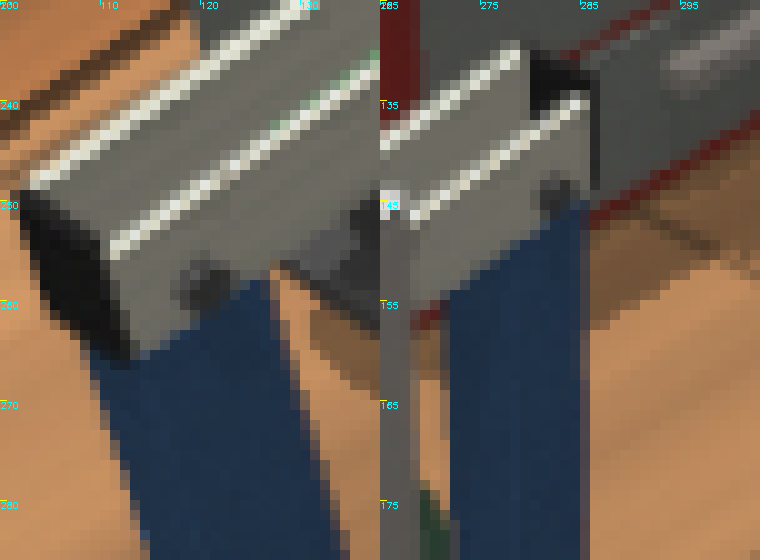

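View pics/m3.png

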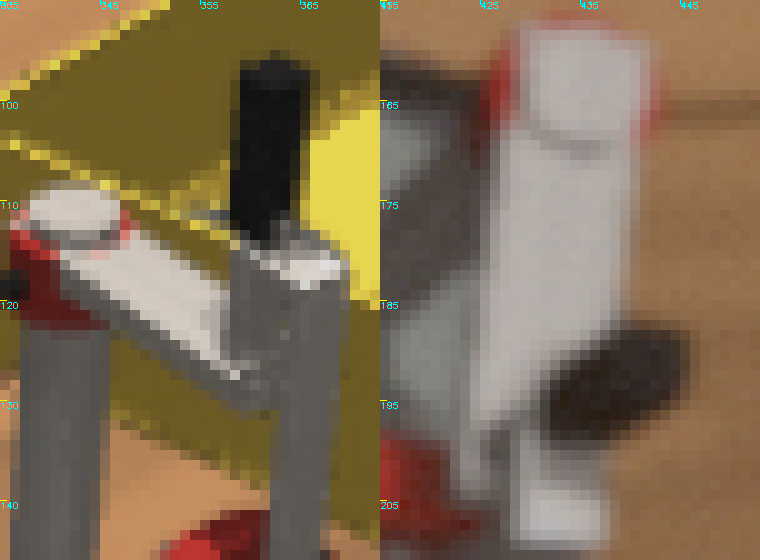

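```bash
cat > geo.py <<'E'
import numpy as np,cv2,pickle
from scipy.optimize import least_squares
def proj(g,X):
    c=np.atleast_2d(X)@g["R"].T+g["t"]; p=c@g["camera_matrix"].T; return p[:,:2]/p[:,2:]
def place(q,L,z0=0):
    c,s=np.cos(q[2]),np.sin(q[2]); L=np.atleast_2d(L)/1000
    return np.c_[q[0]+c*L[:,0]-s*L[:,1],q[1]+s*L[:,0]+c*L[:,1],L[:,2]+z0]
def ray(g,px,z):
    v=np.linalg.inv(g["camera_matrix"])@[px[0],px[1],1]; v=g["R"].T@v; o=-g["R"].T@g["t"]
    return o+v*(z-o[2])/v[2]
def fit(d,obs,q0,z0=0):
    f=lambda q:np.concatenate([(proj(d[n],place(q,L,z0))[0]-p) for n,L,p in obs])
    r=least_squares(f,q0,loss="soft_l1"); return r.x,r.fun.reshape(-1,2) if False else f(r.x).reshape(-1,2)
def box(x0,x1,y0,y1,z0,z1):
    P=[(x,y,z) for x in(x0,x1) for y in(y0,y1) for z in(z0,z1)]
    return [(P[a],P[b]) for a in range(8) for b in range(a+1,8) if bin(a^b).count("1")==1]
HANG=box(-3,3,-8,8,0,26)+box(-24,3,-8,8,26,34)+box(-24,-18,-8,8,-82,34)+box(-7,7,-7,7,34,80)
RAIL=box(-11,-7,-250,250,198,224)+box(7,11,-250,250,198,230)
def draw(im,g,q,segs,z0,k,x0,y0,col):
    for a,b in segs:
        p=proj(g,place(q,[a,b],z0)); p=((p+.5-[x0,y0])*k*16).astype(int)
        cv2.line(im,tuple(map(int,p[0])),tuple(map(int,p[1])),col,1,cv2.LINE_AA,4)
def crop(im,x0,y0,w,h,k): return cv2.resize(im[y0:y0+h,x0:x0+w],None,fx=k,fy=k,interpolation=cv2.INTER_NEAREST)
E
python3 - <<'E'
from geo import *
d=pickle.load(open("pics/a.pkl","rb"))
R=[("top",(11,250,230),(73.5,182.3)),("top",(11,-250,230),(331.5,148.5)),("top",(-11,250,224),(75.7,194.3)),("top",(-11,-250,224),(332.5,163.3)),
("side",(-11,250,224),(110.5,255.3)),("side",(-11,-250,224),(285.5,135)),("side",(11,250,230),(102.3,247.5)),("side",(11,-250,230),(278.5,129.5))]
q,r=fit(d,R,[.6,.1,.1]); print("rail",q.round(4)); print(r.round(1))
for n in d:
    sub=[o for o in R if o[0]==n]; print(n,fit(d,sub,q)[0].round(4))
H=[("top",(-24,8,34),(428.3,209)),("top",(-24,-8,34),(437,209)),("top",(0,0,80),(443,189)),
("side",(-24,8,34),(365,118.5)),("side",(-24,-8,34),(369.3,116)),("side",(0,0,80),(362,97))]
h,r=fit(d,H,[.55,-.3,0],.2); print("hang",h.round(4)); print(r.round(1))
for n in d:
    sub=[o for o in H if o[0]==n]; print(n,fit(d,sub,h,.2)[0].round(4))
for px in [(70+380/2.9,174.5),(70+408/2.9,173.5),(206.2,174)]:
    P=ray(d["top"],px,.21); c,s=np.cos(q[2]),np.sin(q[2]); v=P[:2]-q[:2]; print("notch",P.round(4),v@[c,s],v@[-s,c])
a=crop(d["side"]["img"],330,85,50,75,8);draw(a,d["side"],h,HANG,.2,8,330,85,(255,0,255))
b=crop(d["top"]["img"],415,155,50,75,8);draw(b,d["top"],h,HANG,.2,8,415,155,(255,0,255))
cv2.imwrite("pics/o1.png",np.hstack([a,b]))
a=crop(d["side"]["img"],90,120,200,160,4);draw(a,d["side"],q,RAIL,0,4,90,120,(255,0,255));cv2.imwrite("pics/o2.png",a)
b=crop(d["top"]["img"],70,140,266,70,3);draw(b,d["top"],q,RAIL,0,3,70,140,(255,0,255));cv2.imwrite("pics/o3.png",b)
E
```

```text
rail [0.5562 0.1523 0.0919]
[[ 0.7  0.6]
 [-1.   1.9]
 [ 0.4  0.3]
 [-0.6 -1.1]
 [-0.2 -0.5]
 [ 0.4 -0.5]
 [-0.4 -0.5]
 [ 0.1 -0.3]]
side [0.5553 0.1529 0.0944]
top [0.5566 0.1521 0.0899]
hang [ 0.4923 -0.2822 -0.1705]
[[ 0.  -1. ]
 [ 0.   0.2]
 [-1.   1.3]
 [-0.1 -0.8]
 [ 0.5 -0.4]
 [ 0.1 -1.2]]
side [ 0.4904 -0.2781 -0.1188]
top [ 0.4927 -0.2832 -0.1987]
notch [0.5573 0.1591 0.21  ] 0.0017214485773734648 0.0066156795103589315
notch [0.5586 0.1399 0.21  ] 0.0012694119825569473 -0.012571789627001319
notch [0.5579 0.1488 0.21  ] 0.0014084875052810394 -0.003644795522079518
```

View pics/o1.png

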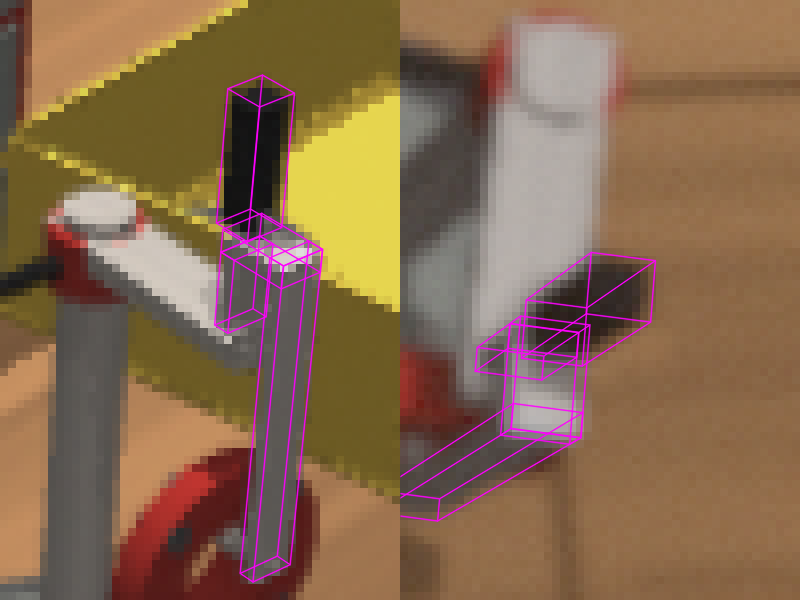

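View pics/o2.png

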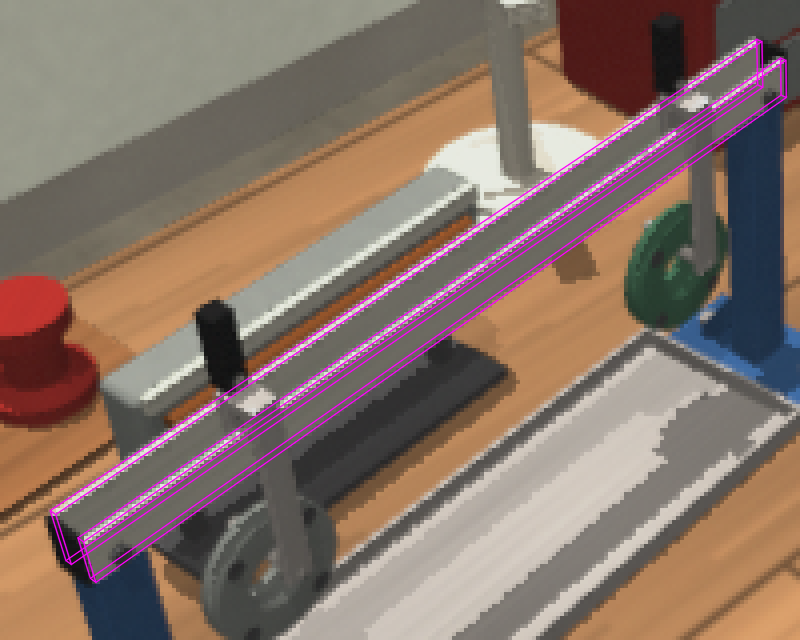

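View pics/o3.png

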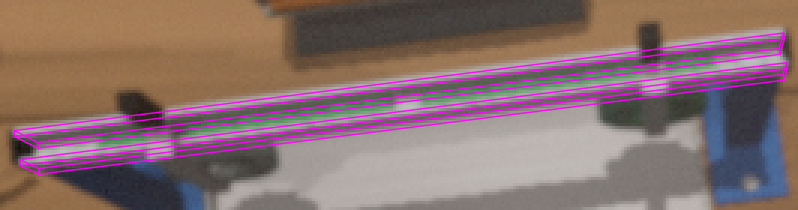

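```bash
cat > hang.py <<'E'
from geo import *
def disc():
    a=np.linspace(0,2*np.pi,60)
    return np.array([(x,40*np.cos(t),-92+40*np.sin(t)) for x in(-5,9) for t in a])
def b(x0,x1,y0,y1,z0,z1): return np.array([(x,y,z) for x in(x0,x1) for y in(y0,y1) for z in(z0,z1)],float)
E
python3 - <<'E'
from hang import *
d=pickle.load(open("pics/a.pkl","rb"))
im=d["side"]["img"].astype(int)
K=8
def mask(im,red,win):
    x0,y0,x1,y1=win; m=np.zeros(im.shape[:2],bool)
    B,G,R=[im[...,i] for i in range(3)]
    mm=((R>70)&(R>2.2*G)&(R>2.2*B)) if red else ((R<45)&(G<45)&(B<45))
    m[y0:y1,x0:x1]=mm[y0:y1,x0:x1]; return m
mr=mask(im,True,(338,138,375,180)); ys,xs=np.nonzero(mr); print("disc",xs.min(),xs.max(),ys.min(),ys.max(),len(xs))
mb=mask(im,False,(353,92,370,116)); ys2,xs2=np.nonzero(mb); print("block",xs2.min(),xs2.max(),ys2.min(),ys2.max(),len(xs2))
cv2.imwrite("pics/mask.png",crop(((mr|mb)*255).astype(np.uint8),330,85,50,100,6))
def hull(p): return cv2.convexHull(p.astype(np.float32))
Hd=hull(np.c_[xs,ys])
def ext(p):
    th=np.linspace(0,2*np.pi,32,endpoint=False); return (p@np.array([np.cos(th),np.sin(th)])).max(0)
E0=ext(np.c_[xs,ys])+.4
for yaw in np.arange(-.3,.06,.04):
    f=lambda q:ext(proj(d["side"],place([q[0],q[1],yaw],disc(),.2+q[2])))-E0
    r=least_squares(f,[.49,-.28,0],loss="soft_l1"); print(round(yaw,2),r.x.round(4),r.cost.round(3))
f=lambda q:ext(proj(d["side"],place(q,disc(),.2)))-E0
r=least_squares(f,[.49,-.28,-.1],loss="soft_l1"); print(r.x,r.cost)
E
```

```text
disc 344 368 141 168 352
block 358 365 96 113 105
-0.3 [ 0.5553 -0.3699 -0.0751] 2.677
-0.26 [ 0.5504 -0.3632 -0.0693] 1.436
-0.22 [ 0.5449 -0.3555 -0.0627] 0.73
-0.18 [ 0.5391 -0.3475 -0.0559] 0.684
-0.14 [ 0.5335 -0.3396 -0.0492] 1.452
-0.1 [ 0.5284 -0.3325 -0.0431] 2.953
-0.06 [ 0.524  -0.3263 -0.0379] 5.188
-0.02 [ 0.5202 -0.3211 -0.0334] 8.053
0.02 [ 0.5172 -0.3167 -0.0297] 11.422
[ 0.49223691 -0.28164145 -0.09362305] 8.892553278490752
```

View pics/mask.png

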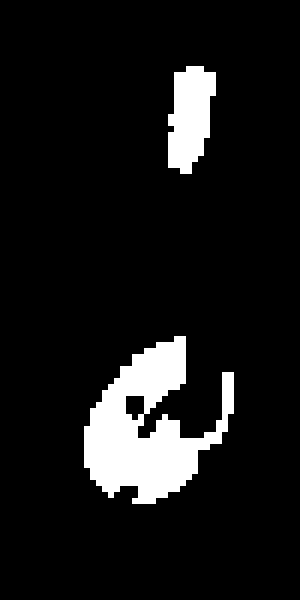

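```bash
python3 - <<'E'
from hang import *
d=pickle.load(open("pics/a.pkl","rb")); g=d["top"]
im=g["img"][155:211,415:453].mean(2)
for r in range(167,206,3): print(r,g["img"][r,420:450].mean(1).astype(int))
E
```

```text
167 [ 80  72  67  55  48  49  80 116 139 142 143 154 165 171 171 169 169 169
 172 164 146 120 103 101 100 101 100 101 101 102]
170 [ 86  69  67  59  53  65 104 147 167 172 170 166 163 157 146 143 147 153
 162 159 142 123 115 117 113 118 116 117 117 117]
173 [ 69  68  69  64  68  83 118 154 168 172 174 175 171 173 173 175 173 172
 170 162 143 120 113 114 113 114 112 111 115 112]
176 [ 73  73  66  67  73 103 144 167 172 175 174 173 173 174 173 173 172 169
 164 149 130 112 105 107 106 106 109 106 108 103]
179 [ 72  67  69  71  76 113 153 169 175 176 174 173 171 174 172 174 172 169
 164 143 119 109 105 108 108 108 107 106 104 107]
182 [ 72  83  98 105 112 138 161 172 175 175 174 175 173 174 174 172 171 169
 159 139 122 114 111 113 113 115 112 111 114 111]
185 [117 125 125 117 122 153 170 175 175 177 175 174 174 175 174 173 170 163
 145 123 112 110 109 111 109 109 111 111 109 108]
188 [131 129 125 111 127 156 172 177 175 175 174 172 169 170 166 157 135 105
  76  56  50  49  56  53  65  76  93 103 104  99]
191 [131 126 124 126 149 167 175 176 172 167 158 144 124  90  67  46  40  36
  38  44  45  45  42  46  54  64  87 100 102 104]
194 [125 124 118 128 156 171 172 164 156 141 116  74  46  30  34  37  33  37
  34  35  41  42  41  42  60  81  97 100 105 105]
197 [107 111 111 128 141 138 120 101 102 108  95  67  41  39  39  33  39  34
  44  46  68  77  96 102 110 113 113 111 111 107]
200 [ 61  76 103 134 130 100  76  79 111 141 139 120 108  99  96  93  99 106
 107 109 111 111 109 109 106 108 108 104 106 105]
203 [ 54  67  93 115 120 112  98  92 121 150 157 152 145 141 134 125 121 110
 106 105 105 103 104 102  99 101 102 101 104 100]
```

```bash
python3 - <<'E'
from hang import *
d=pickle.load(open("pics/a.pkl","rb")); g=d["top"]
L=[(426.6,173),(426,176),(425.7,179),(425.3,182),(424.6,185),(424.5,188),(423.8,191),(423.6,194)]
Rr=[(440.1,173),(439.5,176),(439.1,179),(439,182),(438.3,185)]
for S in(L,Rr):
    P=np.array([ray(g,p,.2)[:2] for p in S]); k=np.polyfit(P[:,0],P[:,1],1); print(np.arctan(k[0]),np.polyval(k,.5))
# overlays for yaw options
H=[("top",(-24,8,34),(428.3,209.3)),("top",(-24,-8,34),(437,209.3)),("top",(0,0,80),(443,189)),
("side",(-24,8,34),(365,118.5)),("side",(-24,-8,34),(369.3,116)),("side",(0,0,80),(362,97))]
rows=[]
for yaw in(-.1,-.15,-.2):
    f=lambda q:np.concatenate([(proj(d[n],place([q[0],q[1],yaw],L,.2))[0]-p) for n,L,p in H])
    r=least_squares(f,[.49,-.28]); h=[*r.x,yaw]; print(h,r.cost); row=[]
    A=np.linspace(0,2*np.pi,40); C=[((x,40*np.cos(a),-92+40*np.sin(a)),(x,40*np.cos(b),-92+40*np.sin(b))) for x in(-5,9) for a,b in zip(A,A[1:])]
    ST=box(-10,75,-13,13,-10,0)
    for n,x0,y0 in(("side",332,92),("top",413,165)):
        a=crop(d[n]["img"],x0,y0,42,80 if n=="side" else 50,6);draw(a,d[n],h,HANG,.2,6,x0,y0,(255,0,255));draw(a,d[n],h,C,.2,6,x0,y0,(255,255,0));draw(a,d[n],h,ST,.2,6,x0,y0,(0,255,255)); row.append(a)
    rows.append(np.vstack(row))
cv2.imwrite("pics/o4.png",np.hstack(rows))
E
```

```text
-0.2243396442579936 -0.2733024537234142
-0.22252001419179118 -0.2997439406709049
[np.float64(0.4922801471099309), np.float64(-0.2810591261779221), -0.1] 3.9060552010491243
[np.float64(0.49218262044688393), np.float64(-0.281830203032855), -0.15] 3.421623948746941
[np.float64(0.49204662966058654), np.float64(-0.28259553815059907), -0.2] 3.5118456082624627
```

View pics/o4.png

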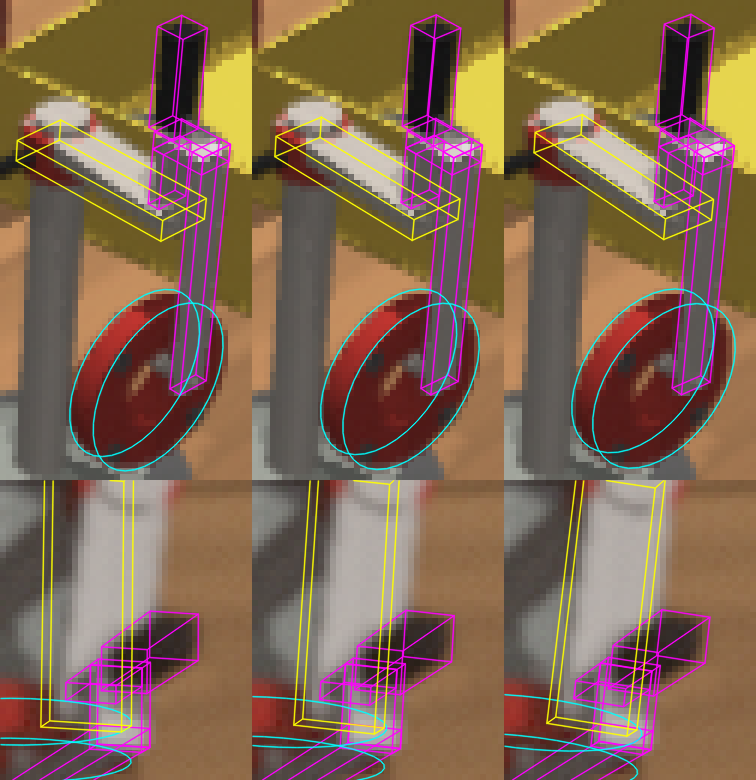

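```bash
cat > plan.py <<'E'
import numpy as np
from scipy.spatial.transform import Rotation as Ro
from bench import ctrl
def st():
    s=ctrl.get_state(); R=Ro.from_rotvec(s["tool_rot"]).as_matrix(); return s,R
def need(p=None,yaw=None,dp=None):
    """yaw: angle of hanger x; tool x || +-hanger y"""
    s,R=st(); d=np.array(p)-s["position"] if p is not None else np.array(dp)
    a=np.arctan2(R[1,0],R[0,0])  # tool x heading
    out=(R.T@d/.3).round(4)
    sp=[]
    if yaw is not None:
        for t in (yaw+np.pi/2,yaw-np.pi/2):
            e=(t-a+np.pi)%(2*np.pi)-np.pi; sp.append(round(-e/np.pi,4))
    print("shift",out,"spin opts",sp,"toolx head",round(a,4),"tool z",R[:,2].round(4),"q",s["joint_positions"].round(3))
def rep():
    s,R=st(); print(round(s["time"],2),s["position"].round(4),"F",s["ft_force"].round(2),"T",s["torque"].round(2),"w",round(s["grip_width"],3))
E
python3 - <<'E'
from plan import *
rep(); need([.492,-.2835,.40],-.2); print(st()[1].round(3))
E
```

```text
0.1 [ 0.1472 -0.6326  0.2356] F [ 0.34  0.3  -0.22] T [-0.07  0.04 -0.01] w 1.002
shift [-0.8737 -1.3831 -0.5468] spin opts [np.float64(-0.8635), np.float64(0.1365)] toolx head -1.342 tool z [-5.0e-04  1.7e-03 -1.0e+00] q [ 1.356  0.322 -0.07   1.452  0.023  1.371 -0.057]
[[ 0.227 -0.974 -0.   ]
 [-0.974 -0.227  0.002]
 [-0.002  0.    -1.   ]]
```

>>> {"method": "drive_tool", "body": {
  "rows": [
    [[0, 0, -0.2, 0, 0], [0, 0, -0.4, 0, 0], [0, 0, -0.55, 0, 0], [-0.08, -0.12, -0.55, 0.02, 0], [-0.16, -0.25, -0.55, 0.05, 0], [-0.24, -0.38, -0.55, 0.08, 0], [-0.32, -0.51, -0.55, 0.1, 0], [-0.4, -0.64, -0.55, 0.12, 0], [-0.46, -0.73, -0.55, 0.1365, 0], [-0.5, -0.8, -0.55, 0.1365, 0], [-0.5, -0.8, -0.55, 0.1365, 0]]
  ]
}}

```text
time: 1.48
position: [0.3487, -0.4309, 0.4013]
tool_rot: [-1.994, 2.427, 0.001]
ft_force: [-0.6, -0.3, -0.2]
grip_width: 1.002
```

```bash
python3 - <<'E'
from plan import *
rep(); need([.492,-.2835,.38],-.2)
E
```

```text
1.48 [ 0.3487 -0.4309  0.4013] F [-0.61 -0.27 -0.15] T [ 0.01  0.09 -0.01] w 1.002
shift [-0.5746 -0.373   0.0715] spin opts [np.float64(-0.9986), np.float64(0.0014)] toolx head -1.7663 tool z [ 1.e-04  6.e-04 -1.e+00] q [ 1.034  0.099 -0.211  1.394  0.02   1.652 -0.94 ]
```

>>> {"method": "drive_tool", "body": {
  "rows": [
    [[-0.1, -0.07, 0, 0, 0], [-0.22, -0.14, 0, 0, 0], [-0.34, -0.22, 0, 0, 0], [-0.45, -0.3, 0.03, 0, 0], [-0.54, -0.35, 0.07, 0, 0], [-0.575, -0.373, 0.07, 0, 0], [-0.575, -0.373, 0.07, 0, 0], [-0.575, -0.373, 0.07, 0, 0]]
  ]
}}

```text
time: 2.48
position: [0.49, -0.2879, 0.381]
tool_rot: [1.984, -2.435, 0.002]
ft_force: [-0.4, -0.6, 0.0]
grip_width: 1.0
```

```bash
python3 - <<'E'
from plan import *
from look import snap
from geo import *
rep(); need([.492,-.2835,.253],-.2)
d=snap("b")
a=crop(d["side"]["img"],300,50,110,140,4); b=crop(d["top"]["img"],390,100,90,140,4)
for im,n,x0,y0 in((a,"side",300,50),(b,"top",390,100)):
    draw(im,d[n],[.492,-.2835,-.2],HANG,.2,4,x0,y0,(255,0,255))
cv2.imwrite("pics/b1.png",np.hstack([a,b]))
E
```

```text
2.48 [ 0.49   -0.2879  0.381 ] F [-0.4  -0.58  0.03] T [ 0.01 -0.02 -0.03] w 1.0
shift [-0.0164 -0.0035  0.4268] spin opts [np.float64(0.999), np.float64(-0.001)] toolx head -1.774 tool z [-0.     -0.0014 -1.    ] q [ 0.811  0.136 -0.371  1.399  0.05   1.616 -1.328]
```

View pics/b1.png

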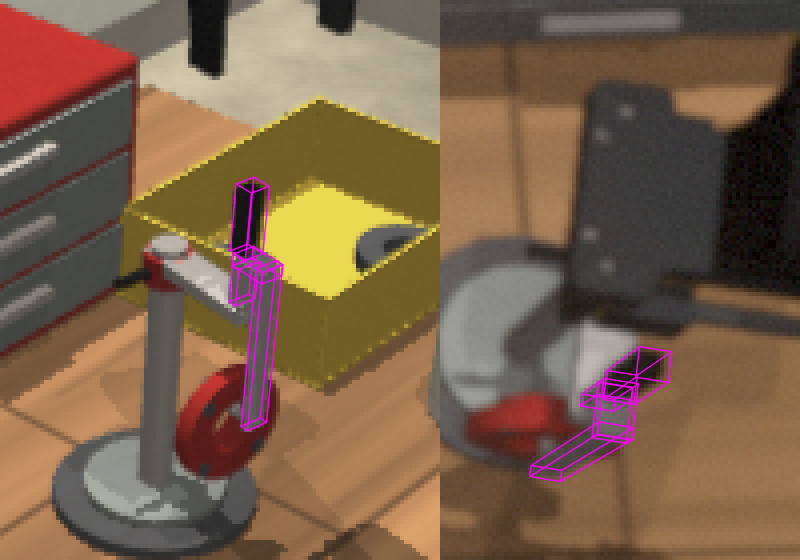

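>>> {"method": "drive_tool", "body": {
  "rows": [
    [[-0.01, 0, 0, 0, 0], [-0.01, 0, 0.06, 0, 0], [-0.01, 0, 0.12, 0, 0], [-0.01, 0, 0.18, 0, 0], [-0.01, 0, 0.18, 0, 0], [-0.01, 0, 0.18, 0, 0]]
  ]
}}

```text
time: 3.32
position: [0.4918, -0.2828, 0.3267]
tool_rot: [-1.989, 2.432, -0.001]
ft_force: [1.0, -0.1, 0.1]
grip_width: 1.001
```

```bash
python3 - <<'E'
from plan import *
rep(); need([.492,-.2835,.253],-.2)
from look import snap
from geo import *
d=snap("c")
a=crop(d["side"]["img"],310,40,100,140,4); b=crop(d["top"]["img"],390,100,90,140,4)
cv2.imwrite("pics/c1.png",np.hstack([a,b]))
s,R=st()
for n in d: print(n,proj(d[n],s["position"]+R@np.array([0,0,.014])))
E
```

```text
3.33 [ 0.4918 -0.2828  0.3267] F [ 1.   -0.1   0.07] T [-0.04 -0.04 -0.03] w 1.001
shift [ 0.002  -0.001   0.2458] spin opts [np.float64(-1.0), np.float64(0.0)] toolx head -1.7708 tool z [ 3.e-04 -2.e-04 -1.e+00] q [ 0.812  0.135 -0.376  1.505  0.05   1.51  -1.335]
side [[363.52373294  83.06767906]]
top [[449.21165763 185.89957243]]
```

View pics/c1.png

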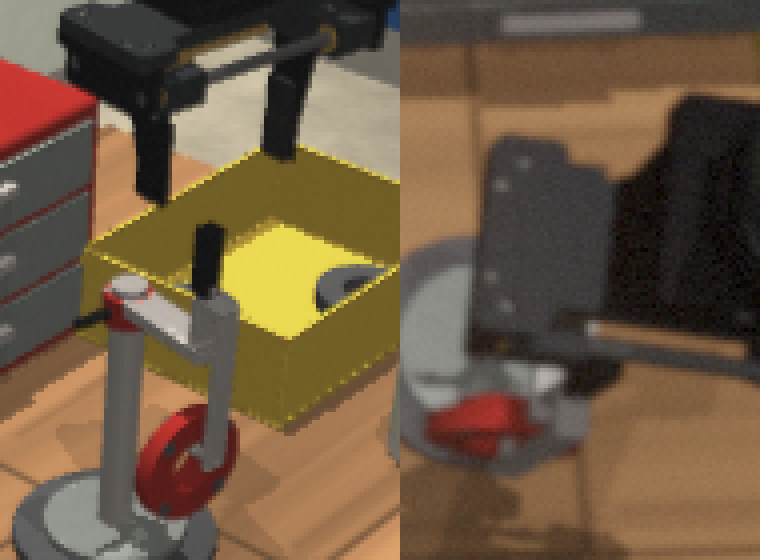

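>>> {"method": "drive_tool", "body": {
  "rows": [
    [[0.002, 0, 0.05, 0, 0], [0.002, 0, 0.1, 0, 0], [0.002, 0, 0.15, 0, 0], [0.002, 0, 0.2, 0, 0], [0.002, 0, 0.235, 0, 0], [0.002, 0, 0.245, 0, 0], [0.002, 0, 0.245, 0, 0], [0.002, 0, 0.245, 0, 0]]
  ]
}}

```text
time: 4.42
position: [0.4919, -0.2835, 0.2537]
tool_rot: [-1.988, 2.432, -0.002]
ft_force: [0.7, -0.4, 0.2]
grip_width: 1.001
```

```bash
python3 - <<'E'
from plan import *
rep(); need([.492,-.2835,.253],-.2)
from look import snap
from geo import *
d=snap("d")
a=crop(d["side"]["img"],310,60,100,120,4); b=crop(d["top"]["img"],390,100,90,120,4)
cv2.imwrite("pics/d1.png",np.hstack([a,b]))
E
```

```text
4.42 [ 0.4919 -0.2835  0.2537] F [ 0.73 -0.42  0.23] T [ 0.    0.04 -0.01] w 1.001
shift [-0.0002 -0.0003  0.0024] spin opts [np.float64(-1.0), np.float64(0.0)] toolx head -1.7708 tool z [ 1.e-03 -7.e-04 -1.e+00] q [ 0.813  0.158 -0.376  1.626  0.059  1.369 -1.341]
```

View pics/d1.png

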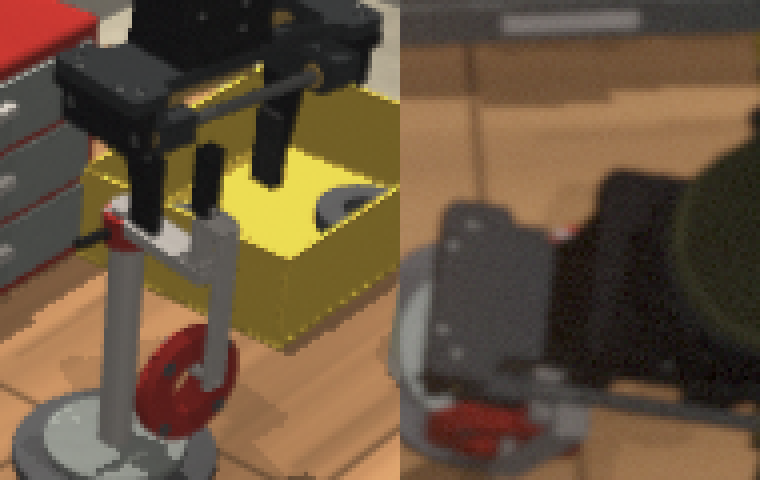

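>>> {"method": "drive_tool", "body": {
  "rows": [
    [[0, 0, 0, 0, 120], [0, 0, 0, 0, 170], [0, 0, 0, 0, 190], [0, 0, 0, 0, 200], [0, 0, 0, 0, 206], [0, 0, 0, 0, 212], [0, 0, 0, 0, 218], [0, 0, 0, 0, 225], [0, 0, 0, 0, 240], [0, 0, 0, 0, 240], [0, 0, 0, 0, 240]]
  ],
  "grip_force": 30
}}

```text
time: 5.9
position: [0.4918, -0.283, 0.2531]
tool_rot: [-1.989, 2.431, 0.0]
ft_force: [0.5, 1.7, 0.5]
grip_width: 0.156
```

```bash
python3 - <<'E'
from plan import *
rep(); need(dp=[0,0,.016],yaw=-.2)
E
```

```text
5.9 [ 0.4918 -0.283   0.2531] F [0.46 1.72 0.53] T [ 0.52 -0.12  0.01] w 0.156
shift [-0.     -0.     -0.0533] spin opts [np.float64(-0.9999), np.float64(0.0001)] toolx head -1.7704 tool z [ 2.e-04  4.e-04 -1.e+00] q [ 0.813  0.158 -0.376  1.626  0.059  1.368 -1.341]
```

>>> {"method": "drive_tool", "body": {
  "rows": [
    [[0, 0, -0.007, 0, 240], [0, 0, -0.015, 0, 240], [0, 0, -0.025, 0, 240], [0, 0, -0.035, 0, 240], [0, 0, -0.045, 0, 240], [0, 0, -0.055, 0, 240], [0, 0, -0.055, 0, 240], [0, 0, -0.055, 0, 240]]
  ]
}}

```text
time: 6.9
position: [0.4915, -0.2833, 0.2695]
tool_rot: [1.988, -2.432, -0.0]
ft_force: [0.3, -0.3, -4.5]
grip_width: 0.158
```

```bash
python3 - <<'E'
from plan import *
rep(); s,R=st(); 
h=np.array([np.cos(-.2),np.sin(-.2),0]); need(dp=-.065*h)
from look import snap
from geo import *
d=snap("e")
a=crop(d["side"]["img"],310,60,100,120,4); b=crop(d["top"]["img"],390,100,90,120,4)
q=[s["position"][0],s["position"][1],-.2]
for im,n,x0,y0 in((a,"side",310,60),(b,"top",390,100)):
    draw(im,d[n],q,HANG,s["position"][2]-.053,4,x0,y0,(255,0,255))
cv2.imwrite("pics/e1.png",np.hstack([a,b]))
E
```

```text
6.9 [ 0.4915 -0.2833  0.2695] F [ 0.35 -0.33 -4.49] T [-0.01  0.03  0.01] w 0.158
shift [0.     0.2167 0.    ] spin opts [] toolx head -1.7708 tool z [-1.e-04  0.e+00 -1.e+00] q [ 0.813  0.151 -0.376  1.601  0.056  1.4   -1.339]
```

View pics/e1.png

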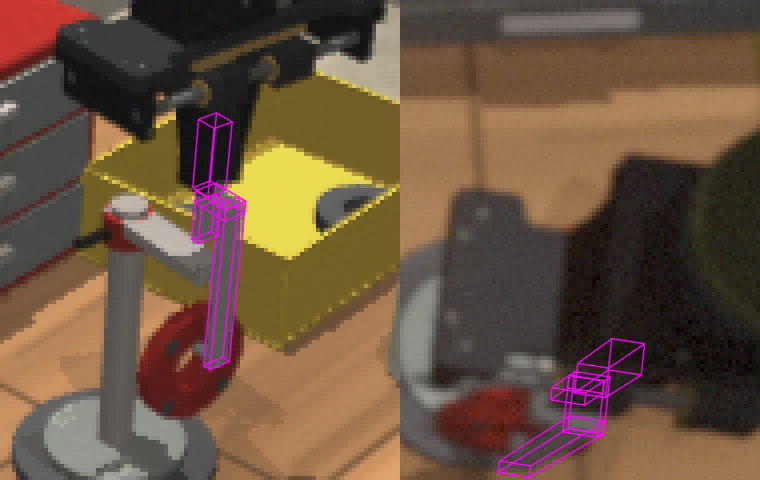

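>>> {"method": "drive_tool", "body": {
  "rows": [
    [[0, 0.02, 0, 0, 240], [0, 0.05, 0, 0, 240], [0, 0.09, 0, 0, 240], [0, 0.13, 0, 0, 240], [0, 0.17, 0, 0, 240], [0, 0.2, 0, 0, 240], [0, 0.22, 0, 0, 240], [0, 0.22, 0, 0, 240], [0, 0.22, -0.05, 0, 240], [0, 0.22, -0.1, 0, 240], [0, 0.22, -0.1, 0, 240]]
  ]
}}

```text
time: 8.38
position: [0.4282, -0.2708, 0.3019]
tool_rot: [-1.988, 2.431, -0.006]
ft_force: [0.1, 0.9, -3.9]
grip_width: 0.16
```

```bash
python3 - <<'E'
from plan import *
from geo import *
rep(); s,R=st()
q=np.array([.5562,.1523,.0919])
for y in(27,): 
  for x in(-75,0): print(x,place(q,[x,y,237+53]))
T=place(q,[-75,27,300])[0]; need(T,q[2])
d=pickle.load(open("pics/a.pkl","rb"))
# parked block tops in a_top ; from zoom (125,92),(627,25)
for px in((70+120/2.9,140+95/2.9),(70+627/2.9,140+27/2.9)):
    P=ray(d["top"],px,.29); c,s_=np.cos(q[2]),np.sin(q[2]); v=P[:2]-q[:2]; print("parked",v@[c,s_],v@[-s_,c])
E
```

```text
8.38 [ 0.4282 -0.2708  0.3019] F [ 0.1   0.9  -3.91] T [0.01 0.07 0.  ] w 0.16
-75 [[0.47903868 0.17230326 0.29      ]]
0 [[0.55372219 0.17918606 0.29      ]]
shift [-1.4813  0.127   0.0033] spin opts [np.float64(0.9072), np.float64(-0.0928)] toolx head -1.7705 tool z [ 0.0036 -0.0024 -1.    ] q [ 8.650e-01  1.000e-03 -3.520e-01  1.689e+00  1.000e-03  1.448e+00
 -1.258e+00]
parked 0.0017939701903846147 0.15284024775108965
parked 0.00409471274219237 -0.16395713166668724
```

>>> {"method": "drive_tool", "body": {
  "rows": [
    [[-0.03, 0.003, 0, 0, 240], [-0.1, 0.009, 0, -0.007, 240], [-0.2, 0.017, 0, -0.014, 240], [-0.3, 0.026, 0, -0.021, 240], [-0.4, 0.034, 0, -0.028, 240], [-0.5, 0.043, 0, -0.035, 240], [-0.6, 0.051, 0, -0.042, 240], [-0.68, 0.058, 0, -0.048, 240], [-0.73, 0.063, 0, -0.052, 240], [-0.75, 0.064, 0, -0.055, 240], [-0.75, 0.064, 0, -0.055, 240]]
  ]
}}

```text
time: 9.75
position: [0.4528, -0.0464, 0.2995]
tool_rot: [2.19, -2.252, 0.0]
ft_force: [-0.6, -0.0, -4.0]
grip_width: 0.157
```

```bash
python3 - <<'E'
from plan import *
from geo import *
rep()
q=np.array([.5562,.1523,.0919])
need(place(q,[-75,27,300])[0],q[2])
E
```

```text
9.75 [ 0.4528 -0.0464  0.2995] F [-0.63 -0.04 -4.03] T [ 0.03  0.01 -0.04] w 0.157
shift [-0.731  -0.0672 -0.002 ] spin opts [np.float64(0.9619), np.float64(-0.0381)] toolx head -1.5985 tool z [-1.e-04 -4.e-04 -1.e+00] q [ 0.675 -0.117 -0.573  1.788 -0.063  1.452 -1.486]
```

>>> {"method": "drive_tool", "body": {
  "rows": [
    [[-0.03, -0.003, 0, 0, 240], [-0.1, -0.01, 0, -0.006, 240], [-0.2, -0.018, 0, -0.012, 240], [-0.3, -0.027, 0, -0.018, 240], [-0.4, -0.036, 0, -0.024, 240], [-0.5, -0.045, 0, -0.03, 240], [-0.6, -0.054, 0, -0.036, 240], [-0.68, -0.062, 0.01, -0.038, 240], [-0.72, -0.066, 0.02, -0.038, 240], [-0.731, -0.067, 0.031, -0.038, 240], [-0.731, -0.067, 0.031, -0.038, 240], [-0.731, -0.067, 0.031, -0.038, 240]]
  ]
}}

```text
time: 11.25
position: [0.479, 0.1716, 0.2902]
tool_rot: [2.319, -2.118, 0.001]
ft_force: [-0.3, 0.1, -4.2]
grip_width: 0.156
```

```bash
python3 - <<'E'
from plan import *
from geo import *
from look import snap
rep(); s,R=st()
q=np.array([.5562,.1523,.0919])
need(place(q,[-75,27,290])[0],q[2])
d=snap("f")
h=[s["position"][0],s["position"][1],np.arctan2(R[1,0],R[0,0])+np.pi/2]; print(h)
a=crop(d["side"]["img"],150,90,100,150,4); b=crop(d["top"]["img"],150,120,100,150,4)
for im,n,x0,y0 in((a,"side",150,90),(b,"top",150,120)):
    draw(im,d[n],h,HANG,s["position"][2]-.053,4,x0,y0,(255,0,255)); draw(im,d[n],q,RAIL,0,4,x0,y0,(0,255,255))
cv2.imwrite("pics/f1.png",np.hstack([a,b]))
E
```

```text
11.25 [0.479  0.1716 0.2902] F [-0.26  0.09 -4.24] T [-0.03 -0.02  0.02] w 0.156
shift [-0.0022 -0.0004  0.0006] spin opts [np.float64(0.9995), np.float64(-0.0005)] toolx head -1.4804 tool z [-1.e-04 -7.e-04 -1.e+00] q [ 0.447  0.038 -0.856  1.686  0.029  1.431 -1.893]
[np.float64(0.4789858274298726), np.float64(0.17163997263430714), np.float64(0.09041955685551839)]
```

View pics/f1.png

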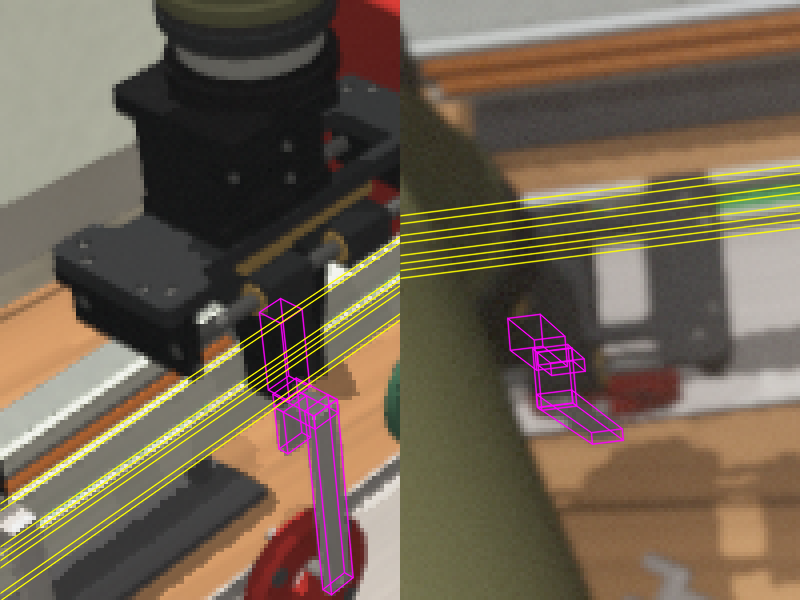

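View pics/f_side.png

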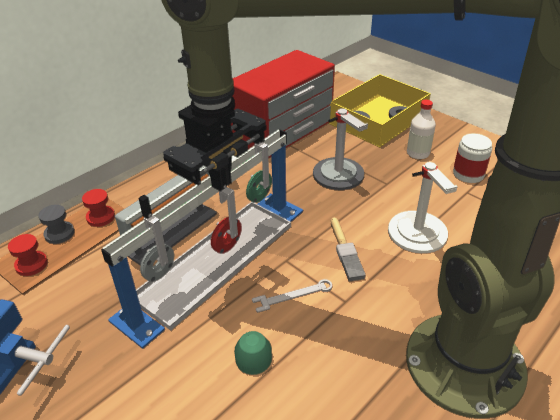

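>>> {"method": "drive_tool", "body": {
  "rows": [
    [[-0.002, -0.02, 0, -0.0005, 240], [-0.002, -0.05, 0, -0.0005, 240], [-0.002, -0.08, 0, -0.0005, 240], [-0.002, -0.11, 0, -0.0005, 240], [-0.002, -0.14, 0, -0.0005, 240], [-0.002, -0.17, 0, -0.0005, 240], [-0.002, -0.2, 0, -0.0005, 240], [-0.002, -0.225, 0, -0.0005, 240], [-0.002, -0.24, 0, -0.0005, 240], [-0.002, -0.25, 0, -0.0005, 240], [-0.002, -0.25, 0, -0.0005, 240], [-0.002, -0.25, 0, -0.0005, 240]]
  ]
}}

```text
time: 12.85
position: [0.5532, 0.1803, 0.2903]
tool_rot: [2.323, -2.115, 0.0]
ft_force: [-0.3, 0.1, -4.9]
grip_width: 0.154
```

```bash
python3 - <<'E'
from plan import *
from geo import *
from look import snap
rep(); s,R=st()
q=np.array([.5562,.1523,.0919])
need(place(q,[0,27,290])[0],q[2])
d=snap("g")
h=[s["position"][0],s["position"][1],np.arctan2(R[1,0],R[0,0])+np.pi/2]; print(h)
a=crop(d["side"]["img"],160,90,66,100,6); b=a.copy()
draw(b,d["side"],h,HANG,s["position"][2]-.053,6,160,90,(255,0,255)); draw(b,d["side"],q,RAIL,0,6,160,90,(0,255,255))
cv2.imwrite("pics/g1.png",np.hstack([a,b]))
E
```

```text
12.85 [0.5532 0.1803 0.2903] F [-0.34  0.07 -4.86] T [ 0.05  0.   -0.01] w 0.154
shift [ 0.0038 -0.0013  0.0009] spin opts [np.float64(-0.9994), np.float64(0.0006)] toolx head -1.4769 tool z [-1.e-04 -3.e-04 -1.e+00] q [ 0.359  0.245 -0.853  1.52   0.185  1.461 -1.977]
[np.float64(0.5532266948407943), np.float64(0.18027730153334645), np.float64(0.09384713123093369)]
```

View pics/g1.png

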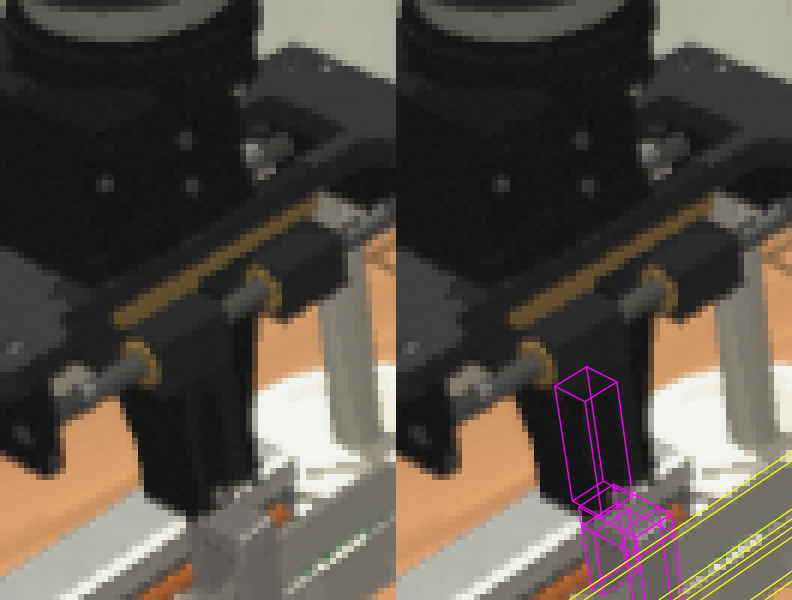

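View pics/g_top.png

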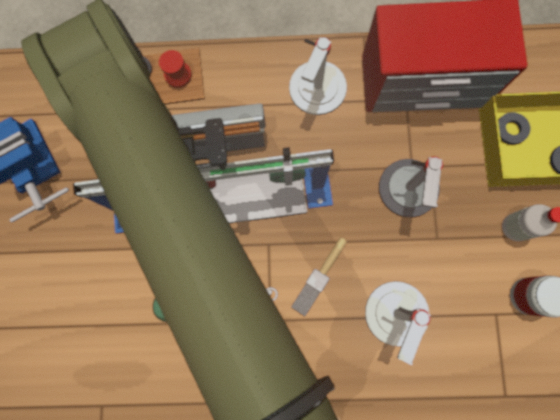

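```bash
python3 - <<'E'
from geo import *
d=pickle.load(open("pics/g.pkl","rb"))
h=[.5532,.1803,.0938];q=np.array([.5562,.1523,.0919])
a=crop(d["side"]["img"],165,165,60,90,6); b=a.copy()
draw(b,d["side"],h,HANG,.2373,6,165,165,(255,0,255)); draw(b,d["side"],q,RAIL,0,6,165,165,(0,255,255))
cv2.imwrite("pics/g2.png",np.hstack([a,b]))
E
```

```text
(no output)
```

View pics/g2.png

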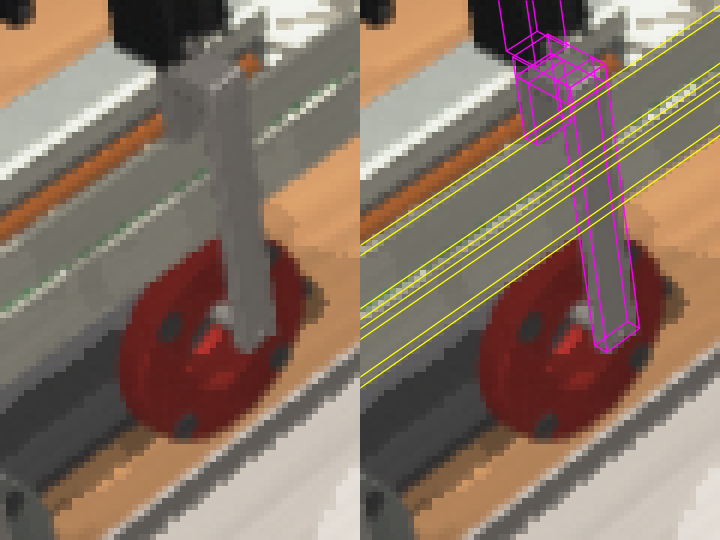

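>>> {"method": "drive_tool", "body": {
  "rows": [
    [[0, 0, 0.01, 0, 240], [0, 0, 0.022, 0, 240], [0, 0, 0.034, 0, 240], [0, 0, 0.046, 0, 240], [0, 0, 0.058, 0, 240], [0, 0, 0.068, 0, 240], [0, 0, 0.073, 0, 240], [0, 0, 0.073, 0, 240], [0, 0, 0.073, 0, 240]]
  ]
}}

```text
time: 14.08
position: [0.5535, 0.1803, 0.2685]
tool_rot: [-2.323, 2.115, -0.0]
ft_force: [0.6, 0.4, -3.9]
grip_width: 0.158
```

```bash
python3 - <<'E'
from plan import *
rep();rep()
E
```

```text
14.07 [0.5535 0.1803 0.2685] F [ 0.57  0.4  -3.93] T [-0.01  0.05  0.01] w 0.158
14.07 [0.5535 0.1803 0.2685] F [ 0.57  0.4  -3.93] T [-0.01  0.05  0.01] w 0.158
```

>>> {"method": "drive_tool", "body": {
  "rows": [
    [[0, 0, 0.004, 0, 240], [0, 0, 0.008, 0, 240], [0, 0, 0.012, 0, 240], [0, 0, 0.014, 0, 240], [0, 0, 0.015, 0, 240], [0, 0, 0.016, 0, 240], [0, 0, 0.016, 0, 240]]
  ]
}}

```text
time: 14.95
position: [0.5534, 0.1802, 0.2635]
tool_rot: [2.323, -2.115, 0.0]
ft_force: [0.2, 0.0, -3.8]
grip_width: 0.154
```

>>> {"method": "drive_tool", "body": {
  "rows": [
    [[0, 0, 0.001, 0, 240], [0, 0, 0.001, 0, 240]]
  ]
}}

```text
time: 15.2
position: [0.5534, 0.1802, 0.2632]
tool_rot: [2.323, -2.115, 0.0]
ft_force: [0.2, -0.5, -4.9]
grip_width: 0.157
```

>>> {"method": "drive_tool", "body": {
  "rows": [
    [[0, 0, 0.001, 0, 240], [0, 0, 0.001, 0, 240]]
  ]
}}

```text
time: 15.45
position: [0.5534, 0.1803, 0.2631]
tool_rot: [2.323, -2.115, 0.0]
ft_force: [-0.3, -0.3, -3.0]
grip_width: 0.158
```

Near contact (force −4.9 → −3.0). Continue in small steps.

>>> {"method": "drive_tool", "body": {
  "rows": [
    [[0, 0, 0.001, 0, 240], [0, 0, 0.001, 0, 240]]
  ]
}}

```text
time: 15.7
position: [0.5535, 0.1803, 0.2631]
tool_rot: [-2.323, 2.115, -0.001]
ft_force: [-2.0, -0.0, -0.1]
grip_width: 0.155
```

>>> {"method": "drive_tool", "body": {
  "rows": [
    [[0, 0, 0.001, 0, 240], [0, 0, 0.001, 0, 240]]
  ]
}}

```text
time: 15.95
position: [0.5535, 0.1803, 0.263]
tool_rot: [-2.323, 2.115, -0.001]
ft_force: [-2.7, -0.9, 4.0]
grip_width: 0.158
```

>>> {"method": "drive_tool", "body": {
  "rows": [
    [[0.003, 0, 0, 0, 240], [0.007, 0, 0, 0, 240], [0.012, 0, 0, 0, 240], [0.017, 0, 0, 0, 240], [0.022, 0, 0, 0, 240], [0.027, 0, 0, 0, 240], [0.03, 0, 0, 0, 240], [0.03, 0, 0, 0, 240]]
  ]
}}

```text
time: 16.95
position: [0.5549, 0.1727, 0.263]
tool_rot: [-2.322, 2.112, -0.0]
ft_force: [-1.2, 4.2, 4.9]
grip_width: 0.156
```

```bash
cat > r.py <<'E'
from plan import *
s,R=st(); rep(); q=np.array([.5562,.1523,.0919]); v=s["position"][:2]-q[:2]; c,n=np.cos(q[2]),np.sin(q[2]); h=np.arctan2(R[1,0],R[0,0])+np.pi/2
print("rail xy mm",(v@[c,n]*1000).round(2),(v@[-n,c]*1000).round(2),"yaw err",round(h-q[2],4),"tool z",R[:2,2].round(4))
E
python3 r.py
```

```text
16.95 [0.5549 0.1727 0.263 ] F [-1.23  4.24  4.94] T [1.27 0.14 0.02] w 0.156
rail xy mm 0.62 20.4 yaw err 0.0027 tool z [0.0023 0.0024]
```

>>> {"method": "drive_tool", "body": {
  "rows": [
    [[0.004, 0, -0.0005, 0, 240], [0.009, 0, -0.0005, 0, 240], [0.014, 0, -0.0005, 0, 240], [0.019, 0, -0.0005, 0, 240], [0.024, 0, -0.0005, 0, 240], [0.03, 0, -0.0005, 0, 240], [0.035, 0, -0.0005, 0, 240], [0.035, 0, -0.0005, 0, 240]]
  ]
}}

```text
time: 17.95
position: [0.5557, 0.1614, 0.2629]
tool_rot: [-2.322, 2.114, -0.0]
ft_force: [-0.9, 4.3, 4.7]
grip_width: 0.158
```

```bash
python3 r.py
```

```text
17.95 [0.5557 0.1614 0.2629] F [-0.91  4.29  4.67] T [ 1.28  0.12 -0.04] w 0.158
rail xy mm 0.34 9.07 yaw err 0.002 tool z [0.0013 0.0012]
```

>>> {"method": "drive_tool", "body": {
  "rows": [
    [[0.004, 0, -0.0005, 0, 240], [0.008, 0, -0.0005, 0, 240], [0.012, 0, -0.0005, 0, 240], [0.016, 0, -0.0005, 0, 240], [0.016, 0, -0.0005, 0, 240]]
  ]
}}

```text
time: 18.58
position: [0.556, 0.156, 0.2628]
tool_rot: [-2.322, 2.115, -0.0]
ft_force: [-0.8, 5.1, 5.8]
grip_width: 0.161
```

>>> {"method": "drive_tool", "body": {
  "rows": [
    [[0.0035, 0, 0, 0, 240], [0.0035, 0, 0, 0, 240]]
  ]
}}

```text
time: 18.82
position: [0.556, 0.1548, 0.2626]
tool_rot: [-2.323, 2.115, -0.0]
ft_force: [0.0, 4.4, 4.8]
grip_width: 0.159
```

>>> {"method": "drive_tool", "body": {
  "rows": [
    [[0.0035, 0, 0, 0, 240], [0.0035, 0, 0, 0, 240]]
  ]
}}

```text
time: 19.08
position: [0.5558, 0.1529, 0.262]
tool_rot: [2.321, -2.114, 0.001]
ft_force: [0.2, 0.2, -4.4]
grip_width: 0.157
```

```bash
python3 r.py
```

```text
19.07 [0.5558 0.1529 0.262 ] F [ 0.23  0.21 -4.4 ] T [-0.18 -0.1  -0.02] w 0.157
rail xy mm -0.34 0.63 yaw err 0.0013 tool z [-0.0008 -0.0017]
```

>>> {"method": "drive_tool", "body": {
  "rows": [
    [[0.0012, 0, 0, 0, 240], [0.0012, 0, 0.002, 0, 240], [0.0012, 0, 0.004, 0, 240], [0.0012, 0, 0.004, 0, 240]]
  ]
}}

```text
time: 19.58
position: [0.5557, 0.1527, 0.2608]
tool_rot: [2.321, -2.114, 0.0]
ft_force: [-0.7, -0.8, -5.1]
grip_width: 0.161
```

>>> {"method": "drive_tool", "body": {
  "rows": [
    [[0, 0, 0.002, 0, 240], [0, 0, 0.004, 0, 240], [0, 0, 0.004, 0, 240]]
  ]
}}

```text
time: 19.95
position: [0.5561, 0.1529, 0.2603]
tool_rot: [2.322, -2.115, 0.001]
ft_force: [-0.5, -2.9, -3.7]
grip_width: 0.156
```

```bash
python3 r.py
```

```text
19.95 [0.5561 0.1529 0.2603] F [-0.5  -2.85 -3.66] T [-0.77  0.07 -0.01] w 0.156
rail xy mm -0.06 0.57 yaw err 0.0012 tool z [ 0.0001 -0.0012]
```

>>> {"method": "drive_tool", "body": {
  "rows": [
    [[0.002, 0, 0, 0, 240], [0.002, 0, 0, 0, 240], [0.002, 0, 0, 0, 240]]
  ]
}}

```text
time: 20.32
position: [0.5561, 0.1528, 0.2603]
tool_rot: [2.323, -2.115, 0.001]
ft_force: [-0.2, -3.1, -3.0]
grip_width: 0.155
```

```bash
python3 r.py
```

```text
20.32 [0.5561 0.1528 0.2603] F [-0.17 -3.1  -2.98] T [-0.71 -0.01  0.01] w 0.155
rail xy mm -0.09 0.55 yaw err 0.0017 tool z [ 0.0001 -0.0004]
```

>>> {"method": "drive_tool", "body": {
  "rows": [
    [[0.0025, 0, 0, 0, 240], [0.0025, 0, 0, 0, 240], [0.0025, 0, 0, 0, 240]]
  ]
}}

```text
time: 20.7
position: [0.5561, 0.1527, 0.2603]
tool_rot: [-2.323, 2.114, 0.0]
ft_force: [-0.2, -1.2, -3.3]
grip_width: 0.16
```

```bash
python3 r.py
```

```text
20.7 [0.5561 0.1527 0.2603] F [-0.17 -1.17 -3.33] T [-0.27 -0.04  0.05] w 0.16
rail xy mm -0.1 0.37 yaw err 0.0021 tool z [0.0002 0.0005]
```

>>> {"method": "drive_tool", "body": {
  "rows": [
    [[0.002, 0, 0, 0, 240], [0.002, 0, 0, 0, 240], [0.002, 0, 0, 0, 240]]
  ]
}}

```text
time: 21.08
position: [0.556, 0.152, 0.2602]
tool_rot: [-2.323, 2.114, 0.0]
ft_force: [0.3, -0.1, -4.2]
grip_width: 0.158
```

>>> {"method": "drive_tool", "body": {
  "rows": [
    [[0, 0, 0.002, 0, 240], [0, 0, 0.004, 0, 240], [0, 0, 0.004, 0, 240]]
  ]
}}

```text
time: 21.45
position: [0.5561, 0.1517, 0.2589]
tool_rot: [2.323, -2.115, -0.0]
ft_force: [0.0, 0.2, -3.5]
grip_width: 0.163
```

```bash
python3 r.py
```

```text
21.45 [0.5561 0.1517 0.2589] F [ 0.01  0.17 -3.5 ] T [ 0.04  0.04 -0.  ] w 0.163
rail xy mm -0.18 -0.63 yaw err 0.0018 tool z [-0.0002 -0.0001]
```

Free and inside the notch, side force ≈ 0. Lower on.

>>> {"method": "drive_tool", "body": {
  "rows": [
    [[0, 0, 0.002, 0, 240], [0, 0, 0.004, 0, 240], [0, 0, 0.006, 0, 240], [0, 0, 0.006, 0, 240]]
  ]
}}

```text
time: 21.95
position: [0.5561, 0.1517, 0.2571]
tool_rot: [2.323, -2.115, -0.0]
ft_force: [0.4, 0.3, -4.3]
grip_width: 0.162
```

>>> {"method": "drive_tool", "body": {
  "rows": [
    [[0, 0, 0.002, 0, 240], [0, 0, 0.003, 0, 240], [0, 0, 0.003, 0, 240]]
  ]
}}

```text
time: 22.32
position: [0.5561, 0.1516, 0.2563]
tool_rot: [2.323, -2.115, 0.0]
ft_force: [-0.3, 0.2, -3.8]
grip_width: 0.158
```

```bash
python3 r.py
```

```text
22.32 [0.5561 0.1516 0.2563] F [-0.29  0.22 -3.83] T [ 0.   -0.04  0.02] w 0.158
rail xy mm -0.15 -0.64 yaw err 0.0018 tool z [-0.0001 -0.0001]
```

>>> {"method": "drive_tool", "body": {
  "rows": [
    [[0, 0, 0.001, 0, 240], [0, 0, 0.002, 0, 240], [0, 0, 0.002, 0, 240]]
  ]
}}

```text
time: 22.7
position: [0.5561, 0.1516, 0.2557]
tool_rot: [2.323, -2.115, 0.0]
ft_force: [0.9, -0.3, -4.1]
grip_width: 0.16
```

>>> {"method": "drive_tool", "body": {
  "rows": [
    [[0, 0, 0.001, 0, 240], [0, 0, 0.002, 0, 240], [0, 0, 0.002, 0, 240]]
  ]
}}

```text
time: 23.08
position: [0.5561, 0.1516, 0.2551]
tool_rot: [2.323, -2.115, 0.0]
ft_force: [0.2, -0.6, -3.5]
grip_width: 0.155
```

>>> {"method": "drive_tool", "body": {
  "rows": [
    [[0, 0, 0.001, 0, 240], [0, 0, 0.001, 0, 240], [0, 0, 0.001, 0, 240]]
  ]
}}

```text
time: 23.45
position: [0.5562, 0.1517, 0.2551]
tool_rot: [-2.323, 2.115, -0.0]
ft_force: [-1.0, -0.4, -1.2]
grip_width: 0.157
```

>>> {"method": "drive_tool", "body": {
  "rows": [
    [[0, 0, 0.0006, 0, 240], [0, 0, 0.0006, 0, 240], [0, 0, 0.0006, 0, 240]]
  ]
}}

```text
time: 23.82
position: [0.5562, 0.1517, 0.2551]
tool_rot: [-2.323, 2.115, -0.001]
ft_force: [-2.4, -0.6, 1.7]
grip_width: 0.161
```

```bash
python3 r.py; python3 - <<'E'
from geo import *
from look import snap
d=snap("h"); cv2.imwrite("pics/h1.png",crop(d["side"]["img"],140,110,130,130,5)[:600])
E
```

```text
23.82 [0.5562 0.1517 0.2551] F [-2.38 -0.59  1.7 ] T [-0.2   0.51 -0.02] w 0.161
rail xy mm -0.08 -0.61 yaw err 0.0018 tool z [ 0.0003 -0.0002]
```

View pics/h1.png

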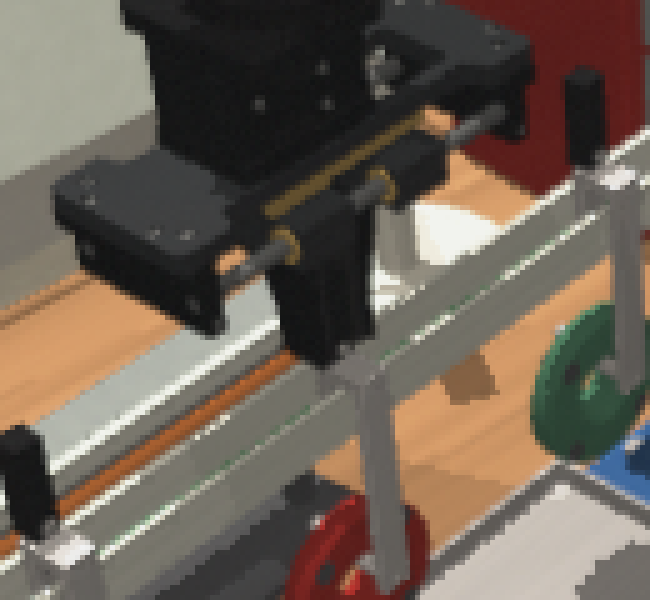

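>>> {"method": "drive_tool", "body": {
  "rows": [
    [[0, 0, 0, 0, 240], [0, 0, 0, 0, 240], [0, 0, 0, 0, 212], [0, 0, 0, 0, 208], [0, 0, 0, 0, 200], [0, 0, 0, 0, 185], [0, 0, 0, 0, 165], [0, 0, 0, 0, 140], [0, 0, 0, 0, 140], [0, 0, 0, 0, 140]]
  ],
  "grip_force": 5
}}

```text
time: 25.18
position: [0.5561, 0.1516, 0.2546]
tool_rot: [2.323, -2.115, 0.0]
ft_force: [-0.9, -0.9, 0.4]
grip_width: 0.446
```

```bash
python3 r.py; python3 - <<'E'
from geo import *
from look import snap
d=snap("i"); cv2.imwrite("pics/i1.png",crop(d["side"]["img"],140,110,130,130,5)[:600])
E
```

```text
25.18 [0.5561 0.1516 0.2546] F [-0.86 -0.94  0.38] T [0.01 0.03 0.01] w 0.446
rail xy mm -0.13 -0.66 yaw err 0.0017 tool z [-0.     -0.0001]
```

View pics/i1.png

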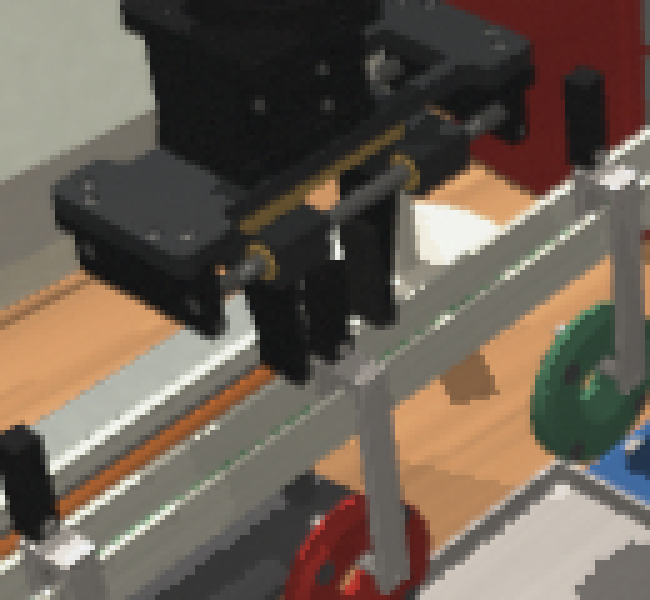

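Released cleanly, with the block clear between the fingers. Next I retreat straight up, then back towards the robot.

>>> {"method": "drive_tool", "body": {
  "rows": [
    [[0, 0, -0.02, 0, 140], [0, 0, -0.06, 0, 140], [0, 0, -0.11, 0, 140], [0, 0, -0.18, 0, 140], [0, 0, -0.25, 0, 140], [0, 0, -0.32, 0, 140], [0, 0.08, -0.38, 0, 140], [0, 0.16, -0.4, 0, 140], [0, 0.24, -0.4, 0, 140], [0, 0.3, -0.4, 0, 140], [0, 0.3, -0.4, 0, 140], [0, 0.3, -0.4, 0, 140]]
  ]
}}

```text
time: 26.78
position: [0.4671, 0.1432, 0.3753]
tool_rot: [-2.322, 2.115, -0.002]
ft_force: [0.6, -0.4, -0.3]
grip_width: 0.449
```

```bash
python3 r.py; python3 - <<'E'
from geo import *
from look import snap
d=snap("j"); h=[.5561,.1516,.0936]
a=crop(d["side"]["img"],90,110,200,150,4); cv2.imwrite("pics/j1.png",a)
a=crop(d["side"]["img"],170,130,65,100,6); b=a.copy(); draw(b,d["side"],h,HANG,.202,6,170,130,(255,0,255)); cv2.imwrite("pics/j2.png",np.hstack([a,b]))
E
```

```text
26.77 [0.4671 0.1432 0.3753] F [ 0.62 -0.36 -0.28] T [-0.02  0.02 -0.02] w 0.449
rail xy mm -89.52 -0.85 yaw err 0.0017 tool z [ 0.0014 -0.0001]
```

View pics/j1.png

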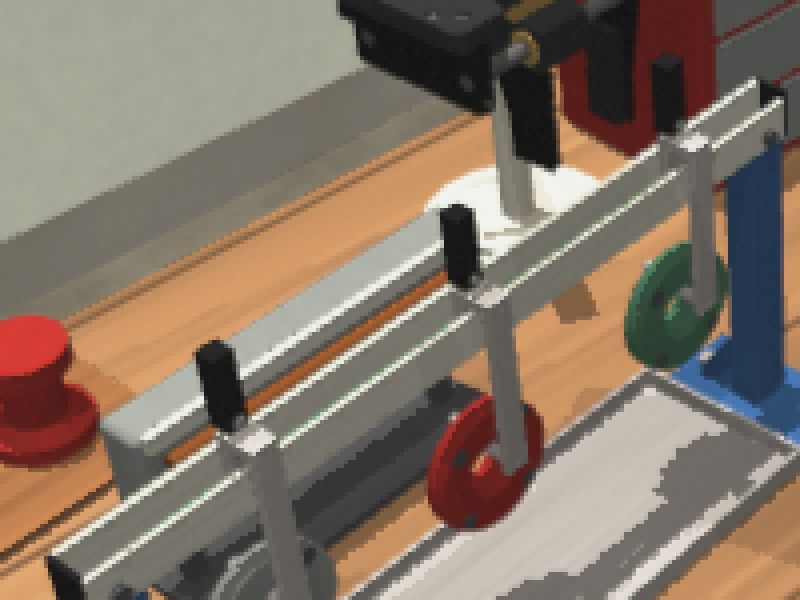

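View pics/j2.png

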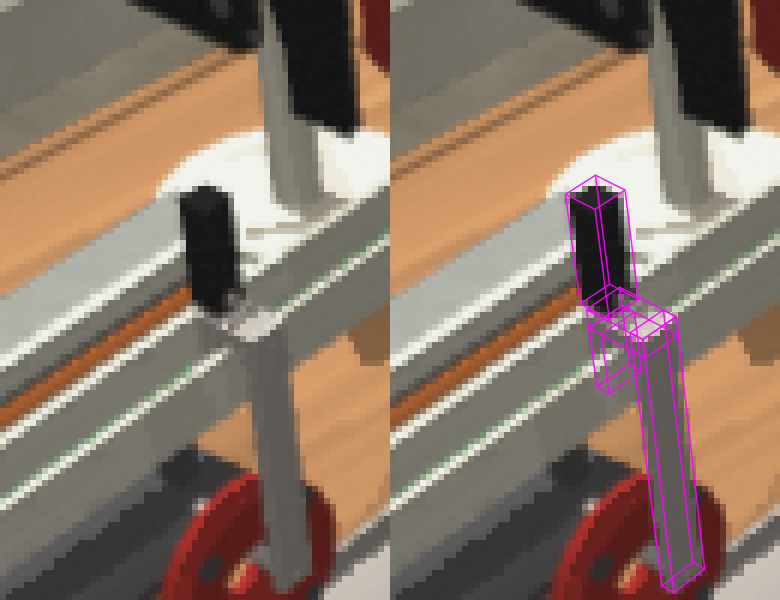

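View pics/j_top.png

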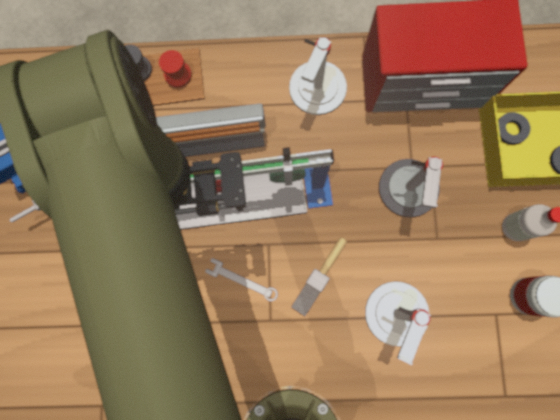

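The side view shows the red hanger at about (205,170) px, matching the seated and plumb model overlay. The parked parts haven't moved and the gripper is clear.

```bash
python3 -c "
from bench import ctrl
print(ctrl.close_job())"
```

```text
the job is handed in; nothing more can be done
None
```

I moved the flange from the stand to the rail. It is seated in the stop notch and hanging on its own, and I handed the job in at about 27 s of the 72 s allowed.

**Moves:** I gripped the block with 30 N, lifted the hanger 16 mm and drew it 66 mm off the stand. I hooked it over the lip about 28 mm from the notch and let it down onto the strip. I then slid it along with about 10 N of contact force, which is the hanger's weight plus a light press.

**Finding the notch:** The support ended and the force dropped back to the hanger's weight alone, about 4.4 N. The notch turned out to be 2–4 mm from where the camera put it.

**Seating:** On the way down the tongue brushed the near edge of the notch with about 3 N sideways. I shifted it about 1 mm until the side force was gone, then lowered it. It touched bottom 8.0 mm below the strip surface, which is the notch's depth, and I released it with under 2 N net force on the tool.

**Last checks:**
- After release the side picture matches a plumb hanger at seated height, to about a pixel (2 mm).
- The grey and green parked parts look unmoved by eye.
- The gripper is clear, with about zero force on it.
- The arm hid most of the rail from the top camera at the end, so only the side camera confirms the final position.

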